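Unclip the empty reel from the solder stand

ROBOT

A 7-joint arm with a two-finger parallel gripper is mounted at the origin on the work surface. World frame = base frame: x ahead of the robot, y to its left, z up, the work surface at z = 0. Lengths are in m, angles in rad, forces in N, time in s.
With the tool pointing down it reaches from about 0.4 to 0.85 m from the base axis. Payload 4.5 kg.
Tool frame: the origin (TCP) lies at the very end of the fingers, on their centre line; the grasp point (between the pads) lies 19 mm behind it; z points along the fingers, y is the direction in which the jaws open and shut (so a half turn about z gives the same grasp; the last joint's range is limited). The gripper opens to 88 mm and grips with 3 to 60 N. Pads are 18 mm wide; open, the fingers measure 123 mm over their backs; the gripper's body (75 mm by 187 mm) begins 45 mm behind the grasp point.
Start: joints at [1.224, 0.689, -0.195, 1.565, 0.157, 0.902, -0.215], TCP at [0.232, -0.58, 0.239] pointing down, gripper open.
Joint ranges: [-3.01, 3.01], [-0.46, 2.08], [-1.47, 1.51], [0.13, 2.56], [-1, 4.14], [0.04, 2.09], [-2.66, 2.66]. Speed limits (rad/s): [2.57, 2.57, 3.14, 3.14, 3.14, 3.14, 3.14].

INTERFACE

Orientations are given as a unit quaternion [w, x, y, z].
In Python, from cell import bot, vision gives the robot as it stands.
- The arm moves only by the tool servo_tool, never from a script. Its argument "steps" is a list of rows, each a list of 7 numbers: the turn, a rotation vector about the world's x, y, z in rad, then the shift along the world's x, y, z in m, then the finger opening in m, from 0 to 0.0881. In form: [[rx, ry, rz, tx, ty, tz, fingers], ...]. A call has 1 to 8 rows; each row shifts and turns the pose as measured when the row begins; what a row does not reach is not made up. A row lasts 1/8 s, in which the tool goes at most 62.5 mm and 10.7 degrees, less where a joint would pass 70% of its speed; a pose out of reach is approached as far as the arm can. A call is refused whole if a number of a shift passes 0.0625 or a number of a turn 0.188, either way. A call with a gripper value outside its range is refused whole. The fingers move at their own pace and stop on an object; "force" is the grip in N (left out, the last holds). Time passes only in rows, so rows that do not move let the fingers close. It gives the time, the measured TCP pose, the force and the opening at its end, in the units of the state.
- bot.get_state(): the state, without advancing time (a new reading comes with each control period).
- vision.snapshot(name): name is "side" or "top"; returns a dict with "pixels" (400x640x3 uint8, red, green, blue), "z_map" (400x640 float32, m along the optical axis (not along the pixel's ray), 0 where there is no reading), "intrinsics" (3x3 intrinsics, pixels), "rvec" (rotation vector, rad) and "tvec" (3), from world to camera coordinates, as OpenCV has them. Camera axes: x right, y down, z forward; pixel columns grow to the right and rows downward; lengths in m; the calibration is good to about 2 mm. A picture is of the moment at which its call begins.
- bot.sign_off(): hands the job in, once; it reports no verdict.
The state is a dict: "clock": time; "qpos": joint angles; "qvel": joint speeds; "joint_efforts": joint torques, N m; "ee_pos": TCP position; "ee_rot": TCP orientation; "contact_force": force on the tool from outside, world axes, zero at the start; "wrist_torque": the same for the moment, N m; "opening": finger opening in m.
Only numpy, scipy, OpenCV 4.12 (cv2) and the standard library are available. Lean on these libraries where they do the work, as an engineer would, in place of code of your own. Each camera call takes 0.05 s, during which the arm holds its last target.

TASK

With the hooked pick, pull the sprung retaining clip out of its groove on the spindle and leave it lying flat on the stand's ledge; keep your fingers off the clip. Put the pick back in its rest, then lift the empty orange reel off the spindle and set it down, not dropped, standing upright in the blue tray. Leave the other things on the bench where they are.

Things in the scene. Friction and masses are not known exactly. Their poses are not given: they have to be found in the camera images.
- stand: Fixed reel stand. Origin: underside, on the spindle's axis, z up. Blue base 15 mm thick, x -140 to +50, y +-50. Spindle 20 mm diameter, top at z = 84; groove 12 mm diameter, z = 64.5 to 71.5. White ledge x -34 to -135, y +-34, top at z = 64.5, blue lips at both sides and the far end up to z = 70.5. The clip is pulled along the stand's -x; slid 45 to 70 mm it lies on the ledge, clear of the reel
- stand_groove (a point): Spindle's axis at mid groove, z = 67 in the stand's frame; axes as the stand's
- clip: Loose flat grey spring clip 4 mm thick, 72 mm long, 36 wide. Origin: underside, between its jaws (at the start on the spindle's axis, 65 mm above the bench). x points out of its open mouth; it reaches back to x = -63, lying on the reel and over the ledge. Pulled along its -x with about 5 to 15 N its sprung jaws snap off the groove within 10 mm; then it slides freely. It cannot come off upwards
- clip_eye (a point): Centre of the square pull eye in the clip's back plate, 22 mm by 22 mm, right through; 48 mm from the clip's origin along its -x, at mid thickness (67 mm above the bench at the start); below it is the ledge, 2.5 mm under this point
- pick: Loose hooked pick, about 80 g. Origin: centre of the red handle (110 mm long, 18 by 18 mm), on its axis. x runs towards the hook: steel shank 8 mm diameter to x = 105, there bent down (pick's -z) as a hook 7 mm thick, its tip 32 mm below the axis. At the start it lies level in its rest, hook down, to be gripped from above across the handle's middle
- pick_tip (a point): Lowest end of the pick's hook: x = 105, z = -32 mm in the pick's frame
- rest: Fixed dark rest. Origin: underside, below the middle of the pick's handle; x as the pick's. Base 6 mm thick, x -60 to +80, y +-30. Two open-topped U posts: at x = -42 (14 mm along x, 24 mm between cheeks, floor z = 37, cheeks to 51) for the handle; at x = +70 (12 mm along x, 14 mm between cheeks, floor z = 42, cheeks to 56.5) for the shank. Free between them: 99 mm
- rest_home (a point): Where the pick's origin lies when it is in the rest: 46 mm above the bench, over the rest's origin
- reel: Loose empty orange plastic reel, 90 g or so, 60 mm diameter over its two 8 mm thick flanges, 50 mm tall, hub 36 mm, bore 26 mm. Origin: centre of its underside. It stands on the stand's base round the spindle (underside at z = 15, top at z = 65)
- reel_mid (a point): Centre of the reel, 25 mm above its underside
- tray_blue: Fixed open blue tray 120 mm by 120 mm, walls 5 mm thick and 22 mm high, inner floor 5 mm above its origin. Origin: centre of its underside
- tray_yellow: Fixed yellow tray of the same size; not to be used
- spare_reel: Bystander: grey reel, 60 mm diameter, 50 mm tall. Origin: centre of underside
- screwdriver: Bystander: screwdriver with green handle lying on the bench
- capacitor: Bystander: blue upright can 35 mm diameter, 60 mm tall
- wrench: Bystander: steel wrench lying on the bench
Not all that is in view belongs to the job. What is meant by the pick is not brown, and is the smaller of those in its own colour. Several things have the shape of the tray_blue; the one meant has the colours described above.

How it is judged:
By the outcome, as a careful person would: the job done as asked, in the order asked, and still so for the second after the job is handed in, with the robot touching nothing.
It also fails if it takes over 67 s, if anything falls off the work surface, if the arm or the gripper's body presses on something with over 40 N, if the wrist force passes 120 N, or if a joint passes its speed limit or range.

## Working session

There is one attempt and no reset: what is moved stays moved. The work goes in short steps, Python scripts to look and compute and a tool call to move; the robot and the scene stay as the last step left them, time stands still between calls to the robot, and variables do not carry over. Pictures are saved under pics/ and viewed, and the job is handed in when it is done.

Besides the shell and the picture viewer there is one more tool, called after "Request:" by a JSON object that holds its "method" and its "body". servo_tool: Moves the arm, as the interface text tells. Its arguments: {"type":"object","properties":{"steps":{"type":"array","items":{"type":"array","items":{"type":"number"}}},"force":{"type":"number"}},"required":["steps"]}

```bash
mkdir -p pics; cat > h.py <<'E'
import numpy as np, cv2
from cell import bot, vision
def snap(n,tag):
    s=vision.snapshot(n); np.savez(f'pics/{tag}.npz',**s)
    cv2.imwrite(f'pics/{tag}.png',s['pixels'][:,:,::-1]); return s
def load(tag): return dict(np.load(f'pics/{tag}.npz'))
def world(s,u,v,z=None):
    """pixel->world using depth, or on the plane world z"""
    R=cv2.Rodrigues(s['rvec'])[0]; K=s['intrinsics']; t=np.ravel(s['tvec'])
    r=R.T@np.linalg.inv(K)@np.array([u,v,1.]); c=-R.T@t
    if z is None:
        return c+r*s['z_map'][int(round(v)),int(round(u))]
    return c+r*(z-c[2])/r[2]
def proj(s,P): return cv2.projectPoints(np.array(P,float).reshape(-1,3),s['rvec'],s['tvec'],s['intrinsics'],None)[0].reshape(-1,2)
def cloud(s):
    R=cv2.Rodrigues(s['rvec'])[0]; K=s['intrinsics']; t=np.ravel(s['tvec'])
    v,u=np.mgrid[:400,:640]; r=np.stack([u,v,np.ones_like(u)],-1)@np.linalg.inv(K).T
    return (r*s['z_map'][...,None]-t)@R
def crop(s,u0,v0,u1,v1,k,tag):
    cv2.imwrite(f'pics/{tag}.png',cv2.resize(s['pixels'][v0:v1,u0:u1,::-1],None,fx=k,fy=k,interpolation=cv2.INTER_CUBIC))
E
python3 - <<'E'
from h import *
for n in('top','side'):
    s=snap(n,n+'0'); print(s['intrinsics'].tolist(),s['rvec'].ravel(),s['tvec'].ravel())
print(bot.get_state())
E
```

```text
[[388.73438146447756, 0.0, 321.1624937972888], [0.0, 388.73438146447756, 200.27544947177657], [0.0, 0.0, 1.0]] [ 2.13619362 -2.19628819  0.0992489 ] [0.02959837 0.50431131 1.21999348]
[[400.64051970450936, 0.0, 326.49165970088825], [0.0, 400.64051970450936, 199.2686538935525], [0.0, 0.0, 1.0]] [ 0.12079801 -2.82336874  1.29321931] [0.49300956 0.07236433 1.20963436]
{'clock': 0.1, 'qpos': array([ 1.22378481,  0.68990946, -0.19451421,  1.56620859,  0.1572609 ,
        0.90255393, -0.21512055]), 'qvel': array([ 4.30232566e-04, -3.02729785e-03, -2.27515524e-04, -3.58251036e-03,
        2.58429817e-03,  7.57881458e-04, -8.10346652e-05]), 'joint_efforts': array([-3.52036179e-03, -5.28498244e+01, -1.27179433e+00, -1.53837222e+01,
       -5.26128849e-02,  1.94340952e-03,  3.52704114e-05]), 'ee_pos': array([ 0.23204591, -0.57970984,  0.23799265]), 'ee_rot': array([-8.20006364e-04,  9.81924984e-01,  1.89268617e-01, -2.10226926e-04]), 'contact_force': array([ 0.25451032, -0.01781399, -0.54168578]), 'wrist_torque': array([-0.00592661,  0.03115356, -0.03337317]), 'opening': 0.08822836108176824}
```

View pics/top0.png

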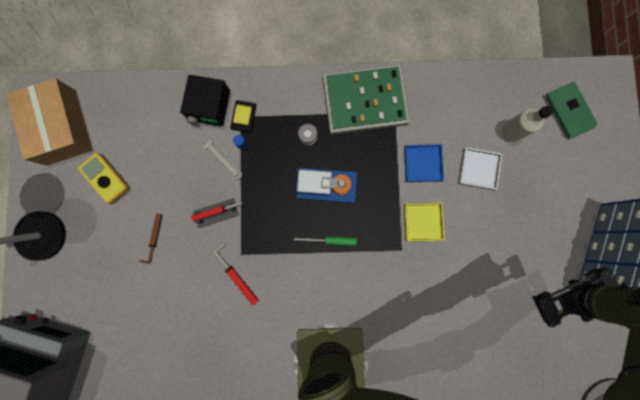

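View pics/side0.png

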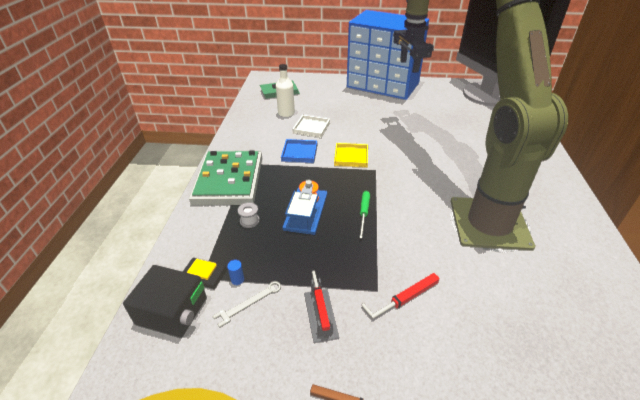

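The top view shows the stand at about (328,184), the pick in its rest at (213,212), a larger decoy red pick at (238,278), the blue tray at (424,163) and the yellow tray at (424,222). Next I'll enlarge the crops.

```bash
python3 - <<'E'
from h import *
t=load('top0'); s=load('side0')
a=lambda s,u0,v0,u1,v1,k:cv2.resize(s['pixels'][v0:v1,u0:u1,::-1],None,fx=k,fy=k,interpolation=cv2.INTER_CUBIC)
cv2.imwrite('pics/c1.png',np.vstack([a(t,290,160,370,210,8),a(t,185,190,265,230,8)[:,:,:]][:1]))
cv2.imwrite('pics/c2.png',a(t,185,190,265,240,8))
cv2.imwrite('pics/c3.png',a(s,270,170,340,240,8))
cv2.imwrite('pics/c4.png',a(s,290,265,350,345,7))
E
```

```text
(no output)
```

View pics/c1.png

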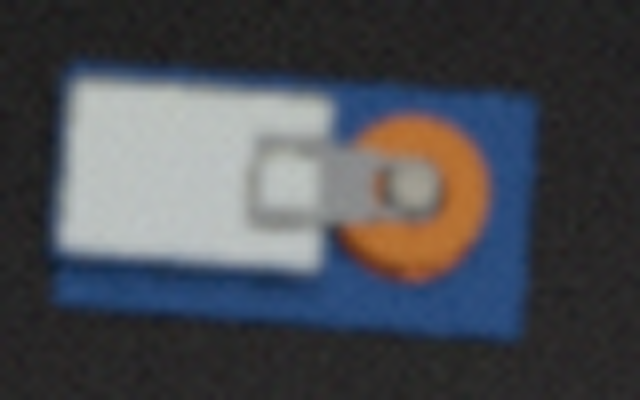

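View pics/c2.png

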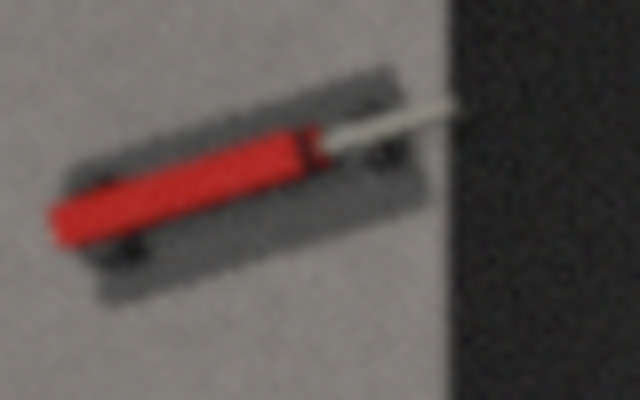

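View pics/c3.png

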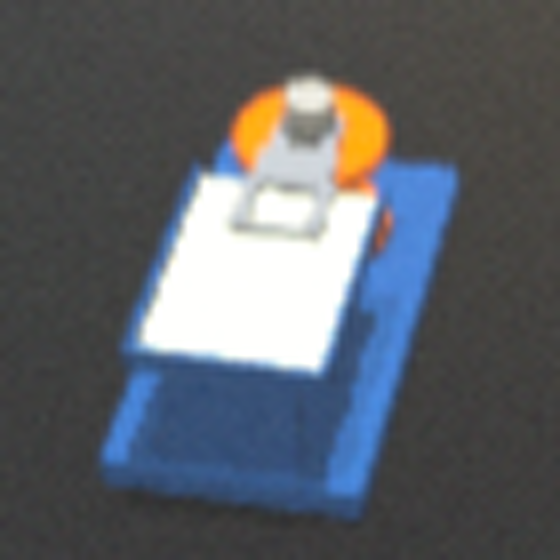

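View pics/c4.png

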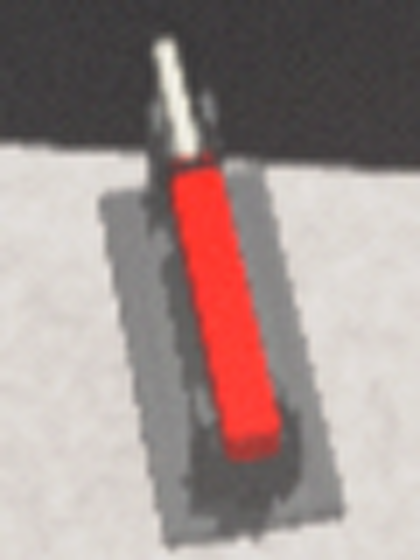

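```bash
python3 - <<'E'
from h import *
t=load('top0'); s=load('side0')
def P(S,x,y,u0,v0,k,z): return world(S,(x+.5)/k-.5+u0,(y+.5)/k-.5+v0,z)
f=lambda p:np.round(p*1000,1)
print('TOP base corners z15', [f(P(t,x,y,290,160,8,.015)) for x,y in((537,95),(523,340),(52,303))])
print('TOP spindle top z84', f(P(t,413,186,290,160,8,.084)))
print('TOP reel top z65', f(P(t,415,196,290,160,8,.065)))
print('TOP eye z69 outer corners', [f(P(t,x,y,290,160,8,.069)) for x,y in((256,136),(250,222))], 'eye', f(P(t,289,181,290,160,8,.069)))
print('TOP ledge white corners z64.5', [f(P(t,x,y,290,160,8,.0645)) for x,y in((72,76),(58,250),(320,272),(333,97))])
print('SIDE base', [f(P(s,x,y,270,170,8,.015)) for x,y in((458,167),(363,498),(105,465))])
print('SIDE spindle', f(P(s,311,90,270,170,8,.084)))
print('SIDE ledge', [f(P(s,x,y,270,170,8,.0645)) for x,y in((205,175),(378,192),(328,366),(138,345))])
print('SIDE eye', f(P(s,284,208,270,170,8,.067)))
for n,S in(('top',t),('side',s)):
    C=cloud(S); p=S['pixels'].astype(int)
    m=(p[...,0]>110)&(p[...,1]<70)&(p[...,2]<70)
    W=C[m]; print(n,'clouds',np.round(np.percentile(W[:,2],[5,50,95]),3))
    nl,lab,st,ce=cv2.connectedComponentsWithStats(m.astype(np.uint8))
    for i in range(1,nl):
        if st[i,4]<40: continue
        vv,uu=np.where(lab==i)
        Z=C[lab==i][:,2]; k=Z>-1
        pts=np.array([world(S,u,v,.055)[:2] for u,v in zip(uu,vv)],np.float32)*1000
        (c,wh,a)=cv2.minAreaRect(pts); print(st[i],np.round(c,1),np.round(wh,1),round(a,1),'zmed',np.round(np.median(Z),3),np.round(cv2.boxPoints((c,wh,a)),0).tolist())
print('tip top z~50', f(P(t,455,106,185,190,8,.050)), 'side', f(P(s,163,40,290,265,7,.05)))
# rest base corners z=.006
print('rest top', [f(P(t,x,y,185,190,8,.006)) for x,y in((385,65),(428,205),(105,305),(65,165))])
print('rest side', [f(P(s,x,y,290,265,7,.006)) for x,y in((100,197),(265,167),(345,515),(165,548))])
E
```

```text
TOP base corners z15 [array([ 596.9, -102.4,   15. ]), array([497.1, -93.1,  15. ]), array([517.5,  96.6,  15. ])]
TOP spindle top z84 [551.1 -47.6  84. ]
TOP reel top z65 [549.9 -49.1  65. ]
TOP eye z69 outer corners [array([574.6,  12. ,  69. ]), array([541. ,  15.3,  69. ])] eye [ 5.566e+02 -3.000e-01  6.900e+01]
TOP ledge white corners z64.5 [array([601.1,  83.3,  64.5]), array([532.7,  90.3,  64.5]), array([521.2, -11.3,  64.5]), array([589.8, -18.4,  64.5])]
SIDE base [array([501.8, -94.3,  15. ]), array([520.2,  96.2,  15. ]), array([616. ,  87.6,  15. ])]
SIDE spindle [555.  -52.3  84. ]
SIDE ledge [array([592.5, -21.3,  64.5]), array([525.8, -17. ,  64.5]), array([533.6,  80.4,  64.5]), array([602.7,  75.3,  64.5])]
SIDE eye [559.6  -1.7  67. ]
top clouds [0.019 0.025 0.057]
[192 206  31  15 183] [471.7 374.4] [18.  97.3] 17.0 zmed 0.054 [[449.0, 418.0], [477.0, 325.0], [495.0, 331.0], [466.0, 424.0]]
[227 269  31  36 289] [244. 265.] [127.6  20.8] 38.4 zmed 0.023 [[188.0, 234.0], [200.0, 217.0], [300.0, 296.0], [288.0, 313.0]]
side clouds [-0.354  0.054  0.319]
[ 10   0  23
[... 998 characters left out ...]
] [1771.9 -382.2] [50.6 93.7] 52.0 zmed -0.054 [[1719.0, -373.0], [1793.0, -431.0], [1824.0, -391.0], [1750.0, -333.0]]
[398 275  40  30 356] [249.4 302.8] [126.3  23.7] 38.2 zmed 0.023 [[192.0, 273.0], [207.0, 254.0], [306.0, 332.0], [292.0, 351.0]]
[314 287  16  44 320] [475.6 376.4] [ 18.3 115.4] 16.7 zmed 0.055 [[450.0, 429.0], [483.0, 318.0], [501.0, 324.0], [468.0, 434.0]]
tip top z~50 [501.5 266.2  50. ] side [506.7 265.7  50. ]
rest top [array([523.5, 304. ,   6. ]), array([465.8, 286.8,   6. ]), array([428.9, 418.1,   6. ]), array([486.2, 434.7,   6. ])]
rest side [array([526.3, 303.5,   6. ]), array([468.2, 285.3,   6. ]), array([430.7, 420.8,   6. ]), array([487.9, 437.4,   6. ])]
```

```bash
python3 - <<'E'
import numpy as np
a=np.radians(np.linspace(-68.2,38,22)); r=np.linspace(.6246,.602,22)
p=np.c_[r*np.cos(a),r*np.sin(a)]; print(np.round(np.diff(p,axis=0),4).tolist(), 1.464/21)
E
```

```text
[[0.0497, 0.0237], [0.0474, 0.0279], [0.0446, 0.0319], [0.0416, 0.0357], [0.0382, 0.0391], [0.0346, 0.0423], [0.0306, 0.0451], [0.0265, 0.0475], [0.0222, 0.0496], [0.0177, 0.0513], [0.0131, 0.0525], [0.0084, 0.0534], [0.0036, 0.0538], [-0.0011, 0.0538], [-0.0059, 0.0534], [-0.0105, 0.0526], [-0.0151, 0.0514], [-0.0196, 0.0498], [-0.0238, 0.0478], [-0.0279, 0.0454], [-0.0317, 0.0427]] 0.06971428571428571
```

Request:
{"method": "servo_tool", "body": {"steps": [[0, 0, 0.07, 0.05, 0.024, 0, 0.05], [0, 0, 0.07, 0.047, 0.028, 0, 0.05], [0, 0, 0.07, 0.045, 0.032, 0, 0.05], [0, 0, 0.07, 0.042, 0.036, 0, 0.05], [0, 0, 0.07, 0.038, 0.039, 0, 0.05], [0, 0, 0.07, 0.035, 0.042, 0, 0.05], [0, 0, 0.07, 0.031, 0.045, 0, 0.05], [0, 0, 0.07, 0.027, 0.048, 0, 0.05]], "force": 40}}

```text
clock: 1.1
ee_pos: [0.5485, -0.2806, 0.2341]
ee_rot: [-0.001, 0.89, 0.455, -0.004]
contact_force: [0.8, -0.8, -0.3]
opening: 0.0502
```

Request:
{"method": "servo_tool", "body": {"steps": [[0, 0, 0.07, 0.022, 0.05, 0, 0.05], [0, 0, 0.07, 0.018, 0.051, 0, 0.05], [0, 0, 0.07, 0.013, 0.053, 0, 0.05], [0, 0, 0.07, 0.008, 0.053, 0, 0.05], [0, 0, 0.07, 0.004, 0.054, 0, 0.05], [0, 0, 0.07, 0, 0.054, 0, 0.05], [0, 0, 0.07, -0.006, 0.053, 0, 0.05], [0, 0, 0.07, -0.01, 0.053, 0, 0.05]]}}

```text
clock: 2.1
ee_pos: [0.5989, 0.1538, 0.2303]
ee_rot: [-0.001, 0.724, 0.69, -0.005]
contact_force: [0.3, 0.2, 0.2]
opening: 0.0501
```

Request:
{"method": "servo_tool", "body": {"steps": [[0, 0, 0.066, -0.02, 0.045, -0.01, 0.05], [0, 0, 0.066, -0.024, 0.045, -0.01, 0.05], [0, 0, 0.066, -0.028, 0.045, -0.01, 0.05], [0, 0, 0.066, -0.028, 0.045, -0.01, 0.05], [0, 0, 0.066, -0.025, 0.038, -0.01, 0.05], [0, 0, 0, 0, 0, 0, 0.05]]}}

```text
clock: 2.85
ee_pos: [0.4656, 0.3839, 0.1769]
ee_rot: [-0.002, 0.593, 0.805, -0.006]
contact_force: [0.8, -0.6, -0.0]
opening: 0.0501
```

```bash
cat >> h.py <<'E'
from scipy.spatial.transform import Rotation as Rn
def togo(x,y,z,yaw):
    """rotvec + shift to bring TCP to x,y,z with tool x at yaw deg, pointing down"""
    st=bot.get_state(); q=st['ee_rot']; R=Rn.from_quat([q[1],q[2],q[3],q[0]])
    D=Rn.from_euler('z',yaw,degrees=True)*Rn.from_euler('x',180,degrees=True)
    print('turn',np.round((D*R.inv()).as_rotvec(),3),'shift',np.round(np.array([x,y,z])-st['ee_pos'],4),'F',np.round(st['contact_force'],1),'op',round(st['opening'],4),'t',st['clock'], 'v',np.abs(st['qvel']).max().round(3))
E
python3 -c "
from h import *
togo(.4745,.3705,.03,105.8)
s=snap('top','t1');crop(s,170,170,270,240,8,'c5')"
```

```text
turn [ 0.006 -0.01  -0.026] shift [ 0.0089 -0.0134 -0.1469] F [ 0.8 -0.6 -0. ] op 0.0501 t 2.85 v 0.07
```

View pics/c5.png

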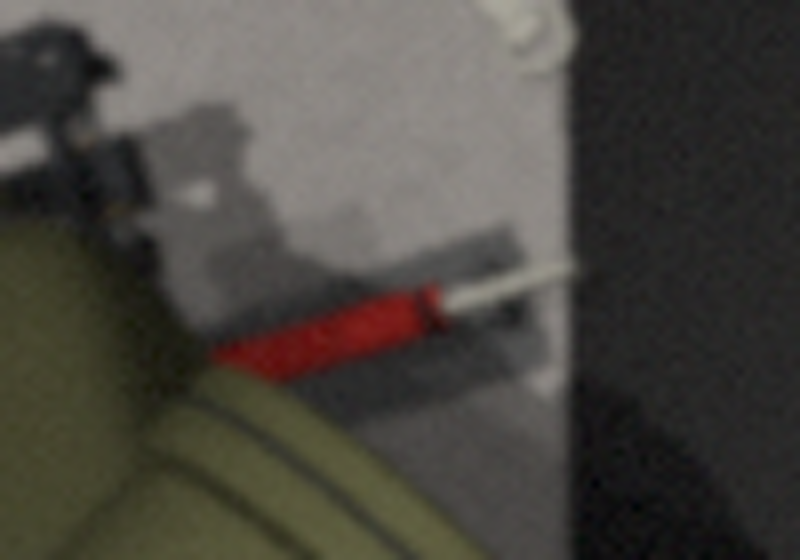

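The arm now hides the pick's tail. The pick itself, handle front at (435,305) in the crop, hasn't moved. I'll go down to it.

Request:
{"method": "servo_tool", "body": {"steps": [[0.006, -0.01, -0.026, 0.009, -0.013, -0.04, 0.05], [0, 0, 0, 0, 0, -0.04, 0.05], [0, 0, 0, 0, 0, -0.02, 0.05], [0, 0, 0, 0, 0, 0, 0.05]]}}

```text
clock: 3.4
ee_pos: [0.4829, 0.3615, 0.0749]
ee_rot: [0.005, 0.609, 0.793, -0.0]
contact_force: [0.0, -0.2, 0.6]
opening: 0.05
```

```bash
python3 -c "
from h import *
togo(.4745,.3705,.03,105.8)
s=snap('side','s1');crop(s,270,220,370,350,5,'c6')"
```

```text
turn [0.006 0.007 0.015] shift [-0.0084  0.009  -0.0449] F [ 0.  -0.2  0.6] op 0.05 t 3.4 v 0.017
```

View pics/c6.png

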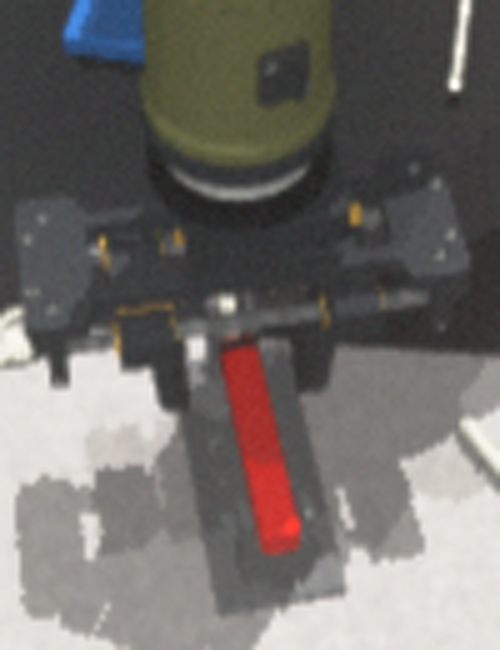

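Request:
{"method": "servo_tool", "body": {"steps": [[0.006, 0.007, 0.015, -0.008, 0.009, 0, 0.05], [0, 0, 0, 0, 0, 0, 0.05], [0, 0, 0, 0, 0, -0.02, 0.05], [0, 0, 0, 0, 0, 0, 0.05]]}}

```text
clock: 3.95
ee_pos: [0.4767, 0.3725, 0.0575]
ee_rot: [0.0, 0.604, 0.797, 0.003]
contact_force: [-0.6, 0.0, 0.4]
opening: 0.0503
```

```bash
python3 -c "
from h import *
togo(.4745,.3705,.03,105.8)"
```

```text
turn [-0.005  0.004  0.001] shift [-0.0022 -0.002  -0.0275] F [-0.6  0.   0.4] op 0.0503 t 3.95 v 0.034
```

Request:
{"method": "servo_tool", "body": {"steps": [[-0.003, 0.003, 0, -0.002, -0.002, -0.015, 0.05], [0, 0, 0, 0, 0, -0.01, 0.05], [0, 0, 0, 0, 0, 0, 0.05], [0, 0, 0, 0, 0, 0, 0.05]]}}

```text
clock: 4.45
ee_pos: [0.4743, 0.37, 0.03]
ee_rot: [-0.0, 0.604, 0.797, 0.001]
contact_force: [-0.1, 0.1, 0.3]
opening: 0.0503
```

```bash
python3 -c "
from h import *
togo(.4745,.3705,.03,105.8)"
```

```text
turn [-0.001  0.001  0.001] shift [0.0002 0.0005 0.    ] F [-0.1  0.1  0.3] op 0.0503 t 4.45 v 0.006
```

Settled at the grasp pose. Closing now.

Request:
{"method": "servo_tool", "body": {"steps": [[0, 0, 0, 0, 0, 0, 0.01], [0, 0, 0, 0, 0, 0, 0.01], [0, 0, 0, 0, 0, 0, 0.01], [0, 0, 0, 0, 0, 0, 0.01], [0, 0, 0, 0, 0, 0, 0.01]], "force": 60}}

```text
clock: 5.08
ee_pos: [0.4748, 0.3705, 0.0309]
ee_rot: [0.0, 0.604, 0.797, 0.001]
contact_force: [0.4, 0.9, -0.5]
opening: 0.0175
```

Request:
{"method": "servo_tool", "body": {"steps": [[0, 0, 0, 0, 0, 0.015, 0.01], [0, 0, 0, 0, 0, 0.025, 0.01], [0, 0, 0, 0, 0, 0.03, 0.01], [0, 0, 0, 0, 0, 0.03, 0.01], [0, 0, 0, 0, 0, 0.01, 0.01], [0, 0, 0, 0, 0, 0, 0.01]]}}

```text
clock: 5.82
ee_pos: [0.4744, 0.3699, 0.1472]
ee_rot: [0.0, 0.603, 0.797, 0.002]
contact_force: [0.1, 0.6, -0.9]
opening: 0.0173
```

```bash
python3 -c "
from h import *
togo(.5693,.1027,.13,84)
s=snap('side','s2');crop(s,230,200,370,320,5,'c7')"
```

```text
turn [-0.002  0.003 -0.38 ] shift [ 0.0949 -0.2672 -0.0172] F [ 0.1  0.6 -0.9] op 0.0173 t 5.825 v 0.006
```

View pics/c7.png

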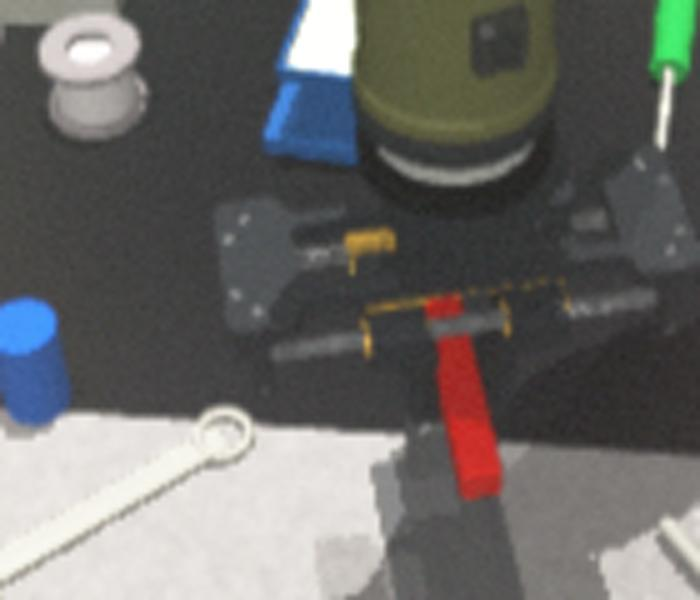

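The crop shows the pick hanging from the gripper, tail at (480,490), and the rest empty below. I'll move it over to the stand.

Request:
{"method": "servo_tool", "body": {"steps": [[0, 0, -0.04, 0.01, -0.025, 0, 0.01], [0, 0, -0.05, 0.013, -0.037, 0, 0.01], [0, 0, -0.06, 0.014, -0.038, 0, 0.01], [0, 0, -0.06, 0.014, -0.038, 0, 0.01], [0, 0, -0.05, 0.013, -0.037, 0, 0.01], [0, 0, -0.04, 0.01, -0.028, 0, 0.01], [0, 0, -0.02, 0.005, -0.015, 0, 0.01], [0, 0, 0, 0, 0, 0, 0.01]]}}

```text
clock: 6.88
ee_pos: [0.5487, 0.1437, 0.1371]
ee_rot: [-0.003, 0.725, 0.689, -0.006]
contact_force: [0.1, -0.1, -0.6]
opening: 0.0172
```

```bash
python3 -c "
from h import *
togo(.5693,.1027,.11,84)
s=snap('side','s3');crop(s,240,150,360,250,6,'c7')
s=snap('top','t3');crop(s,270,140,370,215,8,'c8')"
```

```text
turn [ 0.003 -0.014 -0.053] shift [ 0.0206 -0.041  -0.0271] F [ 0.1 -0.1 -0.6] op 0.0172 t 6.875 v 0.024
```

View pics/c7.png

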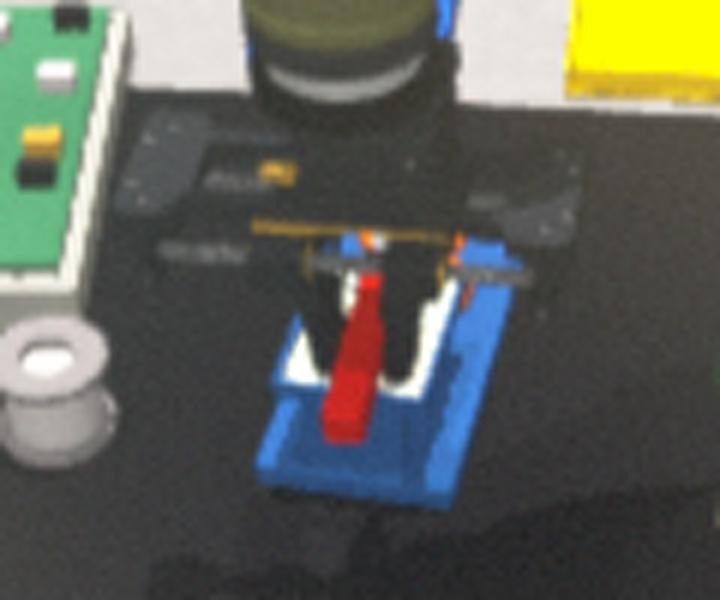

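View pics/c8.png

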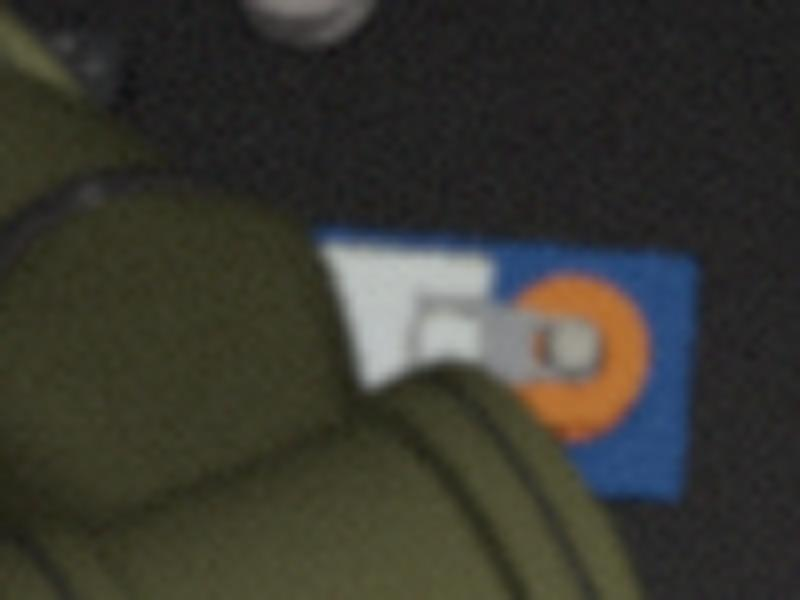

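Request:
{"method": "servo_tool", "body": {"steps": [[0.003, -0.012, -0.05, 0.02, -0.04, -0.01, 0.01], [0, 0, 0, 0, 0, 0, 0.01], [0, 0, 0, 0, 0, 0, 0.01]]}}

```text
clock: 7.35
ee_pos: [0.5676, 0.113, 0.1276]
ee_rot: [-0.003, 0.738, 0.675, 0.002]
contact_force: [0.3, 0.4, -0.9]
opening: 0.0174
```

```bash
python3 -c "
from h import *
togo(.5693,.1027,.11,84)
s=snap('side','s4');crop(s,260,150,350,225,8,'c7')
s=snap('top','t4');crop(s,270,140,370,215,8,'c8')"
```

```text
turn [-0.007 -0.    -0.016] shift [ 0.0017 -0.0103 -0.0176] F [ 0.3  0.4 -0.9] op 0.0174 t 7.35 v 0.03
```

View pics/c7.png

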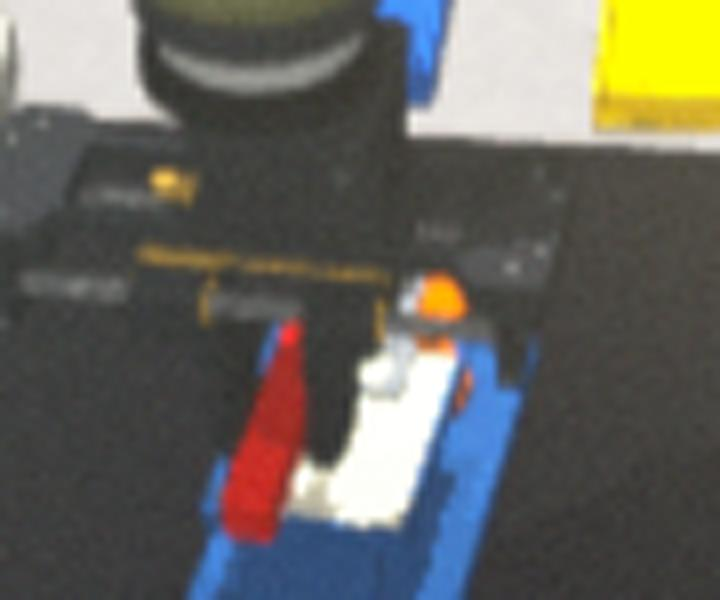

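View pics/c8.png

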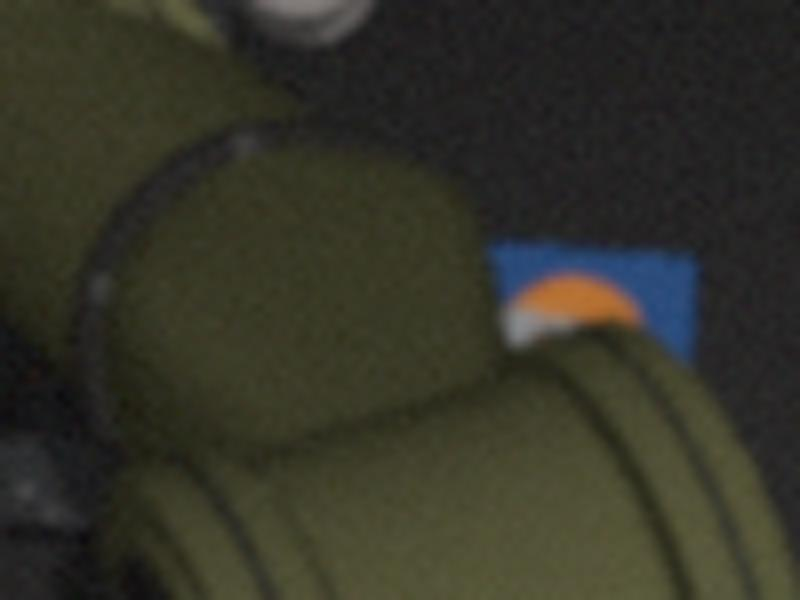

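```bash
python3 -c "
from h import *
s=load('s4'); o=np.array([.5676,.113,.1427]); y=np.radians(2*np.degrees(np.arctan2(.675,.738))+180); d=np.array([np.cos(y),np.sin(y),0]); n=np.array([-d[1],d[0],0])
P=[o-.055*d+a*.009*n+[0,0,b*.009] for a,b in((1,1),(-1,1),(1,-1),(-1,-1))]
print(np.degrees(y),(proj(s,P)-[260,150]+.5)*8)
"
```

```text
264.8942037056565 [[221.29420358 502.62864603]
 [276.34235462 509.33695775]
 [224.7837747  543.72853007]
 [279.21182402 550.4535789 ]]
```

Request:
{"method": "servo_tool", "body": {"steps": [[-0.007, 0, -0.016, 0.002, -0.01, -0.02, 0.01], [0, 0, 0, 0, 0, -0.01, 0.01], [0, 0, 0, 0, 0, 0, 0.01], [0, 0, 0, 0, 0, 0, 0.01]]}}

```text
clock: 7.95
ee_pos: [0.5694, 0.1065, 0.0981]
ee_rot: [-0.0, 0.741, 0.671, 0.001]
contact_force: [-0.0, 0.5, -1.1]
opening: 0.0171
```

```bash
python3 -c "
from h import *
togo(.569,.1037,.0822,84)"
```

```text
turn [-0.002  0.001 -0.005] shift [-0.0004 -0.0028 -0.0159] F [-0.   0.5 -1.1] op 0.0171 t 7.95 v 0.008
```

Request:
{"method": "servo_tool", "body": {"steps": [[-0.002, 0.001, -0.005, 0, -0.003, -0.005, 0.01], [0, 0, 0, 0, 0, -0.005, 0.01], [0, 0, 0, 0, 0, 0, 0.01], [0, 0, 0, 0, 0, 0, 0.01]]}}

```text
clock: 8.45
ee_pos: [0.5699, 0.1038, 0.0884]
ee_rot: [0.0, 0.743, 0.669, 0.001]
contact_force: [0.3, -0.1, -0.7]
opening: 0.0174
```

```bash
python3 -c "
from h import *
togo(.569,.1037,.0822,84)"
```

```text
turn [-0.001  0.002 -0.   ] shift [-0.0009 -0.0001 -0.0062] F [ 0.3 -0.1 -0.7] op 0.0174 t 8.45 v 0.002
```

Request:
{"method": "servo_tool", "body": {"steps": [[0, 0, 0, -0.001, 0, -0.003, 0.01], [0, 0, 0, 0, 0, 0, 0.01], [0, 0, 0, 0, 0, 0, 0.01]]}}

```text
clock: 8.82
ee_pos: [0.5689, 0.1039, 0.0853]
ee_rot: [0.0, 0.743, 0.669, 0.001]
contact_force: [0.4, -0.4, -1.2]
opening: 0.0175
```

Request:
{"method": "servo_tool", "body": {"steps": [[0, 0, 0, 0, 0, -0.002, 0.01], [0, 0, 0, 0, 0, 0, 0.01], [0, 0, 0, 0, 0, 0, 0.01]]}}

```text
clock: 9.2
ee_pos: [0.569, 0.1039, 0.0832]
ee_rot: [0.0, 0.743, 0.669, 0.001]
contact_force: [0.3, -0.1, -0.9]
opening: 0.0173
```

Request:
{"method": "servo_tool", "body": {"steps": [[0, 0, 0, 0, 0, -0.0015, 0.01], [0, 0, 0, 0, 0, 0, 0.01], [0, 0, 0, 0, 0, 0, 0.01]]}}

```text
clock: 9.57
ee_pos: [0.569, 0.1039, 0.0816]
ee_rot: [0.0, 0.743, 0.669, 0.001]
contact_force: [-0.0, 0.4, -0.8]
opening: 0.0172
```

Request:
{"method": "servo_tool", "body": {"steps": [[0, 0, 0, 0, 0.003, 0, 0.01], [0, 0, 0, 0, 0.003, 0, 0.01], [0, 0, 0, 0, 0.002, 0, 0.01], [0, 0, 0, 0, 0, 0, 0.01]]}}

```text
clock: 10.07
ee_pos: [0.5687, 0.1117, 0.0815]
ee_rot: [0.001, 0.743, 0.669, 0.0]
contact_force: [-0.9, -0.7, -1.0]
opening: 0.0172
```

Request:
{"method": "servo_tool", "body": {"steps": [[0, 0, 0, 0.001, 0.003, 0, 0.01], [0, 0, 0, 0, 0.002, 0, 0.01], [0, 0, 0, 0, 0, 0, 0.01]]}}

```text
clock: 10.45
ee_pos: [0.5689, 0.1124, 0.0809]
ee_rot: [0.002, 0.744, 0.668, -0.003]
contact_force: [-0.2, -2.7, -0.9]
opening: 0.0172
```

Request:
{"method": "servo_tool", "body": {"steps": [[0, 0, 0, 0, 0.003, 0, 0.01], [0, 0, 0, 0, 0.003, 0, 0.01], [0, 0, 0, 0, 0, 0, 0.01]]}}

```text
clock: 10.82
ee_pos: [0.5679, 0.113, 0.0802]
ee_rot: [0.004, 0.745, 0.667, -0.007]
contact_force: [0.1, -2.4, -1.1]
opening: 0.0172
```

```bash
python3 -c "
from h import *
togo(.5695,.113,.0816,84)"
```

```text
turn [ 0.016 -0.005  0.006] shift [0.0016 0.     0.0014] F [ 0.1 -2.4 -1.1] op 0.0172 t 10.825 v 0.004
```

Request:
{"method": "servo_tool", "body": {"steps": [[0, 0, 0, 0.001, 0.01, 0.001, 0.01], [0, 0, 0, 0, 0.01, 0, 0.01]]}}

```text
clock: 11.08
ee_pos: [0.5663, 0.1181, 0.0796]
ee_rot: [0.01, 0.747, 0.664, -0.019]
contact_force: [-0.5, -16.5, -2.4]
opening: 0.0174
```

```bash
python3 -c "
from h import *
togo(.5695,.113,.0816,84)"
```

```text
turn [ 0.039 -0.015  0.013] shift [ 0.0032 -0.0051  0.002 ] F [ -0.5 -16.5  -2.4] op 0.0174 t 11.075 v 0.121
```

Request:
{"method": "servo_tool", "body": {"steps": [[0.06, -0.015, 0.013, 0.003, 0.008, 0.001, 0.01]]}}

```text
clock: 11.2
ee_pos: [0.5693, 0.1279, 0.0806]
ee_rot: [-0.008, 0.743, 0.67, 0.008]
contact_force: [-0.9, -1.4, 2.3]
opening: 0.0172
```

```bash
python3 -c "
from h import *
togo(.5695,.113,.0816,84)
s=snap('side','s5');crop(s,260,150,350,225,8,'c7')"
```

```text
turn [-0.023  0.001 -0.002] shift [ 0.0002 -0.0149  0.001 ] F [-0.9 -1.4  2.3] op 0.0172 t 11.2 v 0.37
```

View pics/c7.png

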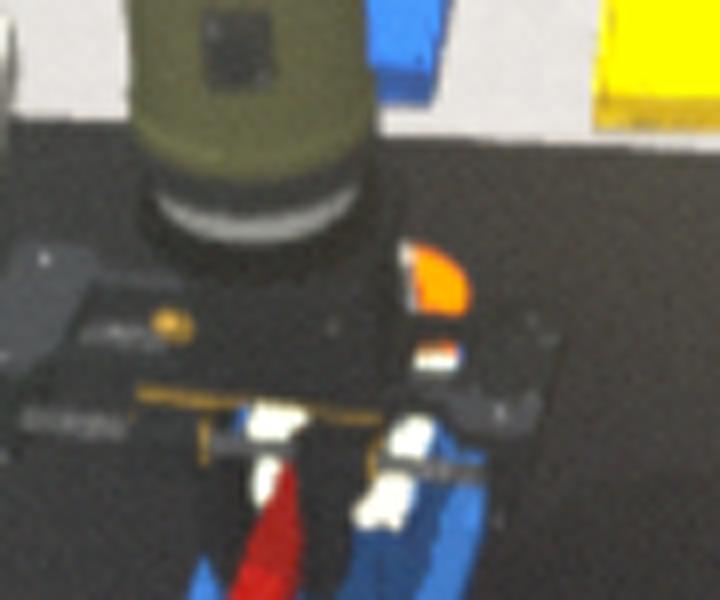

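Request:
{"method": "servo_tool", "body": {"steps": [[-0.015, 0, 0, 0, 0, 0.001, 0.01], [0, 0, 0, 0, 0, 0, 0.01]]}}

```text
clock: 11.5
ee_pos: [0.5706, 0.1298, 0.0827]
ee_rot: [-0.003, 0.743, 0.669, 0.006]
contact_force: [-0.2, 0.5, -1.5]
opening: 0.0175
```

```bash
python3 -c "
from h import *
togo(.5695,.113,.0816,84)
s=snap('side','s6');crop(s,260,150,350,225,8,'c7');s=snap('top','t6');crop(s,270,140,370,215,8,'c8')"
```

```text
turn [-0.013  0.004 -0.001] shift [-0.0011 -0.0168 -0.0011] F [-0.2  0.5 -1.5] op 0.0175 t 11.5 v 0.006
```

View pics/c7.png

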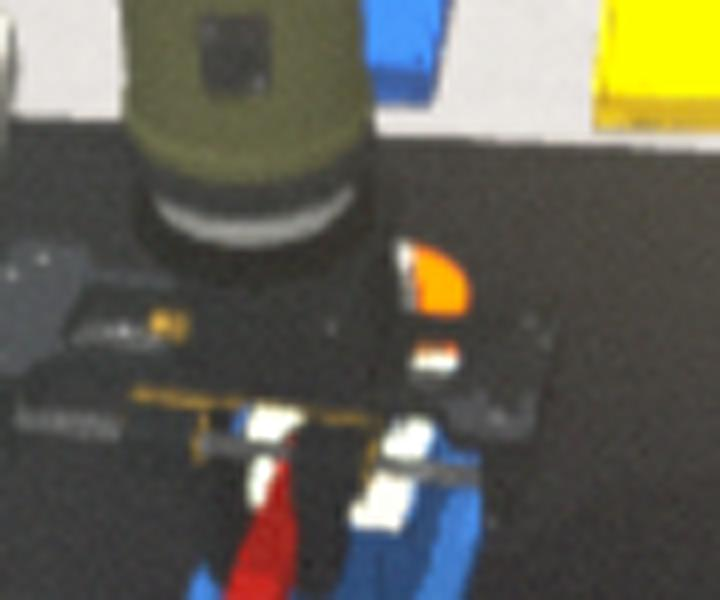

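View pics/c8.png

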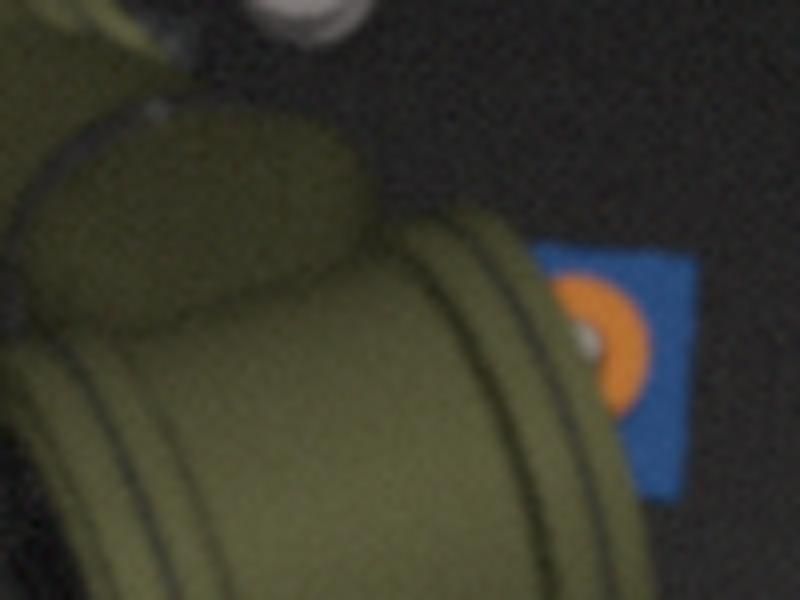

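Request:
{"method": "servo_tool", "body": {"steps": [[-0.011, 0.003, 0, 0, 0.005, -0.001, 0.01], [0, 0, 0, 0.001, 0.008, 0, 0.01], [0, 0, 0, 0.001, 0.008, 0, 0.01], [0, 0, 0, 0.001, 0.008, 0, 0.01], [0, 0, 0, 0, 0, 0, 0.01], [0, 0, 0, 0, 0, 0, 0.01]]}}

```text
clock: 12.35
ee_pos: [0.5734, 0.1625, 0.0812]
ee_rot: [-0.001, 0.742, 0.67, 0.001]
contact_force: [0.3, 0.1, -1.4]
opening: 0.0176
```

```bash
python3 -c "
from h import *
togo(.575,.168,.0816,84)
s=snap('side','s7');crop(s,260,150,350,225,8,'c7')"
```

```text
turn [-0.002  0.    -0.003] shift [0.0016 0.0055 0.0004] F [ 0.3  0.1 -1.4] op 0.0176 t 12.35 v 0.005
```

View pics/c7.png

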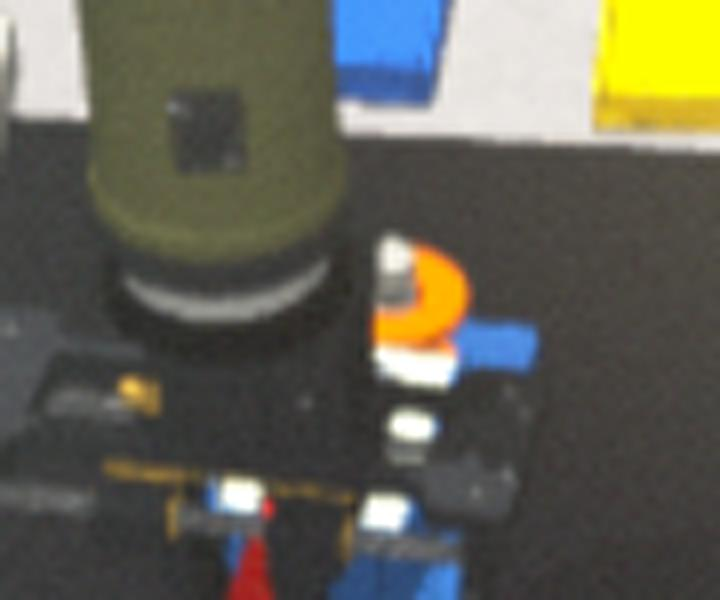

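Request:
{"method": "servo_tool", "body": {"steps": [[0, 0, 0, 0.001, 0.005, 0, 0.01], [0, 0, 0, 0, 0, 0, 0.01], [0, 0, 0, 0, -0.004, 0.001, 0.01], [0, 0, 0, 0, 0, 0.003, 0.01], [0, 0, 0, 0, 0, 0.006, 0.01], [0, 0, 0, 0, 0, 0.02, 0.01], [0, 0, 0, 0, 0, 0.03, 0.01]]}}

```text
clock: 13.28
ee_pos: [0.573, 0.1616, 0.1416]
ee_rot: [-0.001, 0.743, 0.67, -0.002]
contact_force: [-0.0, -0.3, -0.8]
opening: 0.0173
```

```bash
python3 -c "
from h import *
togo(.4748,.3705,.15,105.8)
s=snap('side','s8');crop(s,260,150,350,225,8,'c7')"
```

```text
turn [ 0.001 -0.004  0.379] shift [-0.0982  0.2089  0.0084] F [-0.  -0.3 -0.8] op 0.0173 t 13.275 v 0.502
```

View pics/c7.png

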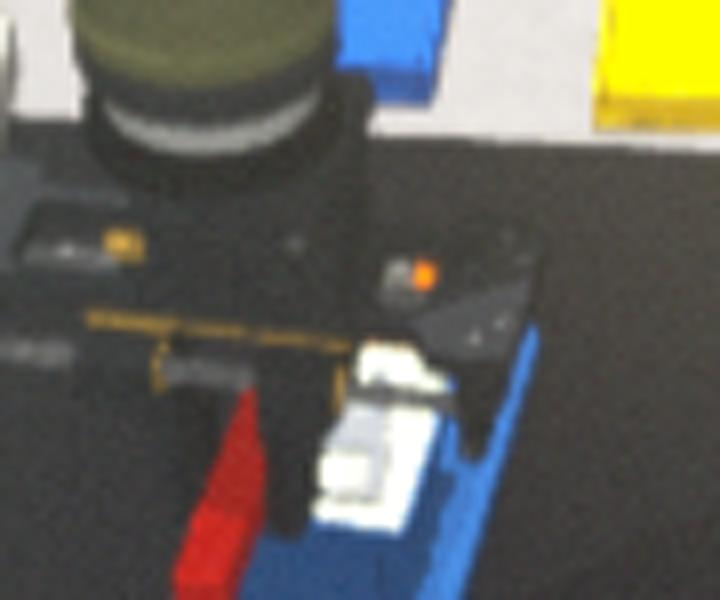

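The clip now lies on the ledge, clear of the spindle; its eye is at crop (350,472). I'll take the pick back.

Request:
{"method": "servo_tool", "body": {"steps": [[0, 0, 0.04, -0.01, 0.02, 0, 0.01], [0, 0, 0.055, -0.015, 0.033, 0, 0.01], [0, 0, 0.06, -0.017, 0.034, 0, 0.01], [0, 0, 0.06, -0.017, 0.034, 0, 0.01], [0, 0, 0.06, -0.016, 0.033, 0, 0.01], [0, 0, 0.04, -0.01, 0.022, 0, 0.01], [0, 0, 0, 0, 0, 0, 0.01], [0, 0, 0, 0, 0, 0, 0.01]]}}

```text
clock: 14.32
ee_pos: [0.4771, 0.3513, 0.1421]
ee_rot: [-0.004, 0.618, 0.786, -0.0]
contact_force: [-0.1, -0.3, -1.3]
opening: 0.0171
```

```bash
python3 -c "
from h import *
togo(.4748,.3705,.10,105.8)
s=snap('top','t9');crop(s,220,130,400,220,4,'c8')"
```

```text
turn [-0.004 -0.006  0.036] shift [-0.0023  0.0192 -0.0421] F [-0.1 -0.3 -1.3] op 0.0171 t 14.325 v 0.017
```

View pics/c8.png

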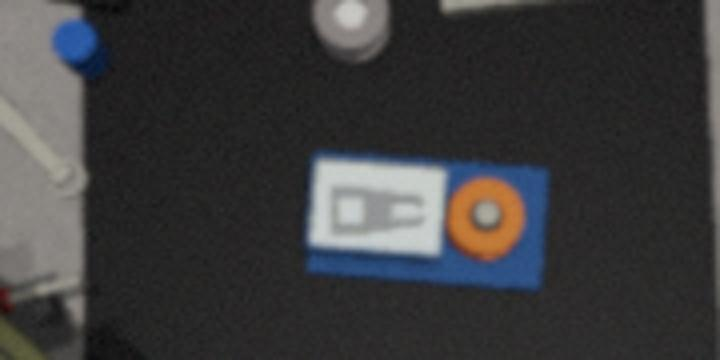

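The clip lies square on the ledge, x 333–425 in the crop, and clear of the reel. Next I'll line the pick up over its rest.

Request:
{"method": "servo_tool", "body": {"steps": [[-0.004, -0.006, 0.036, -0.002, 0.018, -0.01, 0.01], [0, 0, 0, 0, 0, -0.01, 0.01], [0, 0, 0, 0, 0, 0, 0.01], [0, 0, 0, 0, 0, 0, 0.01]]}}

```text
clock: 14.88
ee_pos: [0.4763, 0.368, 0.1199]
ee_rot: [0.001, 0.604, 0.797, -0.001]
contact_force: [0.2, 0.1, -0.8]
opening: 0.0171
```

```bash
python3 -c "
from h import *
togo(.4748,.3705,.0309,105.8)
s=snap('side','s10');crop(s,280,240,360,340,6,'c7')
s=snap('top','t10');crop(s,185,170,285,240,8,'c8')"
```

```text
turn [ 0.002 -0.     0.002] shift [-0.0015  0.0025 -0.089 ] F [ 0.2  0.1 -0.8] op 0.0171 t 14.875 v 0.01
```

View pics/c7.png

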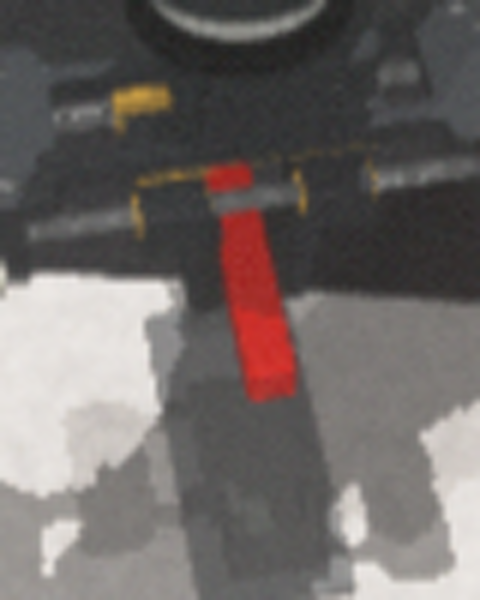

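View pics/c8.png

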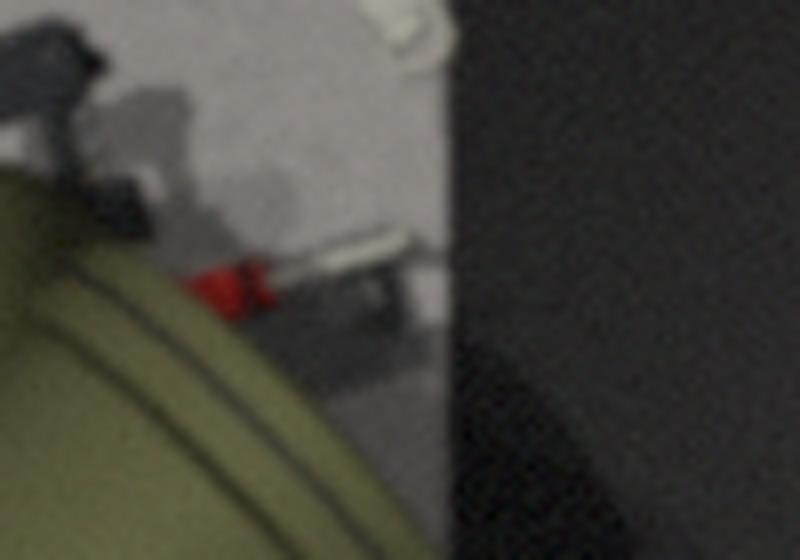

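```bash
python3 -c "
from h import *
o=np.array([.4763,.368,.135]); y=np.radians(-74.2); d=np.array([np.cos(y),np.sin(y),0]);n=np.array([-d[1],d[0],0])
t=load('t10'); print('top shank end',(proj(t,[o+.1085*d,o+.1085*d+[0,0,.01],o+.055*d+[0,0,.009]])-[185,170]+.5)*8)
t=load('top0'); o2=np.array([.4748,.3705,.046]);print('orig top shank end',(proj(t,[o2+.1085*d,o2+.055*d+[0,0,.009]])-[185,190]+.5)*8)
s=load('s10'); print('side tail',(proj(s,[o-.055*d+a*.009*n+[0,0,b*.009] for a,b in((1,1),(-1,1),(1,-1),(-1,-1))])-[280,240]+.5)*6)
s=load('s1'); 
s=load('side0'); print('orig side tail',(proj(s,[o2-.055*d+a*.009*n+[0,0,b*.009] for a,b in((1,1),(-1,1),(1,-1),(-1,-1))])-[290,265]+.5)*7)
"
```

```text
top shank end [[412.83735768 232.97095576]
 [406.57345871 230.11475874]
 [265.72820955 274.32734219]]
orig top shank end [[457.80608049 100.31221064]
 [321.76472602 138.8879022 ]]
side tail [[250.23615619 376.56560684]
 [301.62140701 368.20768437]
 [250.59639845 407.00893653]
 [301.2613599  398.67354273]]
orig side tail [[227.91238849 438.16135182]
 [284.03819636 428.51727779]
 [228.22771127 469.15959861]
 [283.61629973 459.55190079]]
```

The in-hand pose matches the earlier one to within a pixel, so the pick hasn't slipped. Lowering it now.

Request:
{"method": "servo_tool", "body": {"steps": [[0.002, 0, 0.002, -0.0015, 0.0025, -0.02, 0.01], [0, 0, 0, 0, 0, -0.02, 0.01], [0, 0, 0, 0, 0, 0, 0.01], [0, 0, 0, 0, 0, 0, 0.01]]}}

```text
clock: 15.48
ee_pos: [0.4766, 0.3704, 0.0813]
ee_rot: [0.001, 0.604, 0.797, 0.002]
contact_force: [0.0, 0.3, -0.6]
opening: 0.0179
```

```bash
python3 -c "
from h import *
togo(.4748,.3705,.0309,105.8)"
```

```text
turn [-0.002  0.003  0.002] shift [-0.0018  0.0001 -0.0504] F [ 0.   0.3 -0.6] op 0.0179 t 15.475 v 0.005
```

Request:
{"method": "servo_tool", "body": {"steps": [[-0.002, 0.003, 0.002, -0.002, 0, -0.01, 0.01], [0, 0, 0, 0, 0, -0.015, 0.01], [0, 0, 0, 0, 0, 0, 0.01], [0, 0, 0, 0, 0, 0, 0.01]]}}

```text
clock: 15.98
ee_pos: [0.4751, 0.3708, 0.0558]
ee_rot: [0.0, 0.603, 0.797, 0.001]
contact_force: [-0.0, -0.5, -1.0]
opening: 0.0171
```

```bash
python3 -c "
from h import *
togo(.4748,.3705,.0309,105.8)"
```

```text
turn [-0.001  0.001  0.001] shift [-0.0003 -0.0003 -0.0249] F [-0.  -0.5 -1. ] op 0.0171 t 15.975 v 0.009
```

Request:
{"method": "servo_tool", "body": {"steps": [[0, 0, 0, 0, 0, -0.01, 0.01], [0, 0, 0, 0, 0, -0.01, 0.01], [0, 0, 0, 0, 0, 0, 0.01], [0, 0, 0, 0, 0, 0, 0.01]]}}

```text
clock: 16.48
ee_pos: [0.4752, 0.3709, 0.0344]
ee_rot: [0.0, 0.603, 0.797, 0.001]
contact_force: [0.2, 0.4, -0.7]
opening: 0.0169
```

Request:
{"method": "servo_tool", "body": {"steps": [[0, 0, 0, 0, 0, -0.003, 0.01], [0, 0, 0, 0, 0, -0.001, 0.01], [0, 0, 0, 0, 0, 0, 0.01]]}}

```text
clock: 16.85
ee_pos: [0.4754, 0.3711, 0.0309]
ee_rot: [0.0, 0.603, 0.797, 0.001]
contact_force: [-0.4, 0.3, -1.6]
opening: 0.0173
```

Down at its original height. Releasing it gently and backing off upwards.

Request:
{"method": "servo_tool", "body": {"steps": [[0, 0, 0, 0, 0, -0.0005, 0.024], [0, 0, 0, 0, 0, 0, 0.034], [0, 0, 0, 0, 0, 0, 0.044], [0, 0, 0, 0, 0, 0, 0.05], [0, 0, 0, 0, 0, 0, 0.05]]}}

```text
clock: 17.48
ee_pos: [0.4758, 0.3715, 0.0307]
ee_rot: [0.0, 0.603, 0.797, 0.002]
contact_force: [0.2, 0.2, 0.1]
opening: 0.0498
```

Request:
{"method": "servo_tool", "body": {"steps": [[0, 0, 0, 0, 0, 0.02, 0.05], [0, 0, 0, 0, 0, 0.04, 0.05], [0, 0, 0, 0, 0, 0.06, 0.07], [0, 0, 0, 0, 0, 0.04, 0.07], [0, 0, 0, 0.02, -0.04, 0, 0.075], [0, 0, 0, 0.02, -0.045, 0, 0.075]]}}

```text
clock: 18.23
ee_pos: [0.5141, 0.2906, 0.2041]
ee_rot: [-0.0, 0.599, 0.8, 0.007]
contact_force: [0.1, 1.1, -0.8]
opening: 0.0748
```

```bash
python3 -c "
from h import *
togo(.5535,-.05,.2,84)
s=snap('top','t11');crop(s,385,130,465,190,8,'c8');crop(s,290,160,370,210,8,'c9');crop(s,185,190,265,240,8,'c10')"
```

```text
turn [-0.009  0.01  -0.39 ] shift [ 0.0394 -0.3406 -0.0041] F [ 0.1  1.1 -0.8] op 0.0748 t 18.225 v 0.707
```

View pics/c8.png

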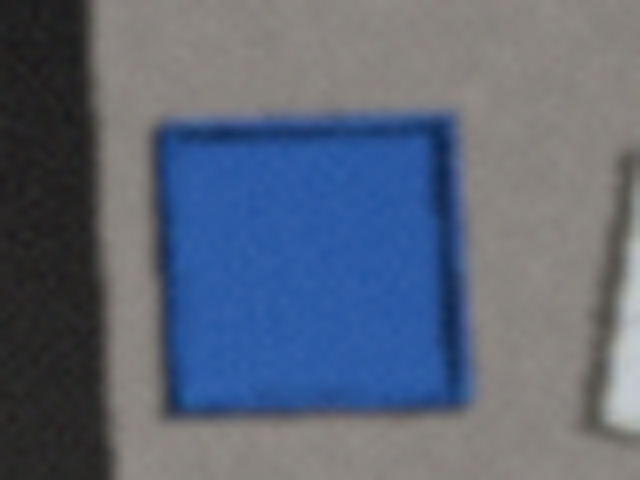

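View pics/c9.png

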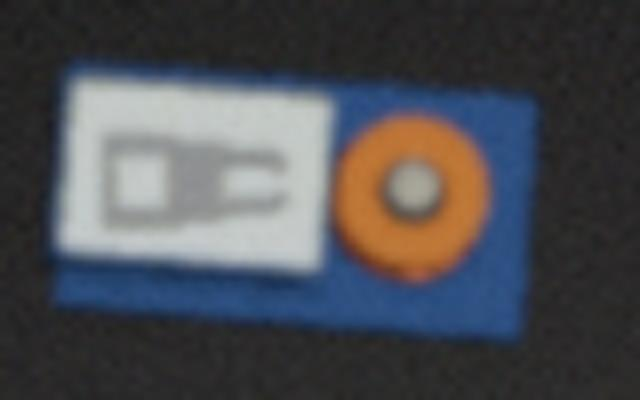

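View pics/c10.png

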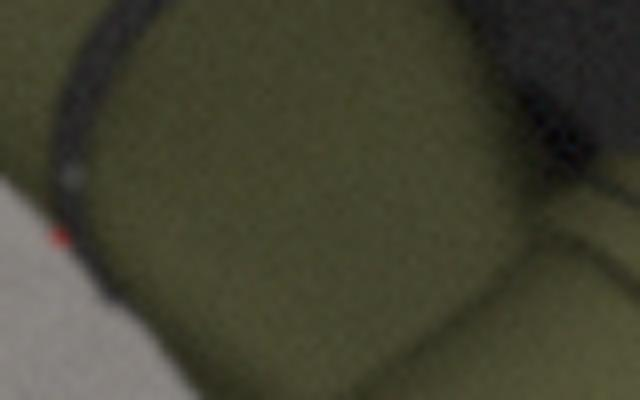

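```bash
python3 -c "
from h import *
s=load('t11');P=lambda x,y,u0,v0,z:world(s,(x+.5)/8-.5+u0,(y+.5)/8-.5+v0,z)*1000
c=np.array([P(x,y,385,130,.022) for x,y in((158,122),(458,113),(470,405),(172,415))]);print(c.round(1),c.mean(0))
for t,w in(((103,135),(105,228)),): print([P(x,y,290,160,.067).round(1) for x,y in (t,w)])
print('clip eye',P(143,181,290,160,.067),'reel',P(413,193,290,160,.065))
s=load('side0');cv2.imwrite('pics/c11.png',cv2.resize(s['pixels'][130:180,270:350,::-1],None,fx=8,fy=8))
"
```

```text
[[ 678.8 -259.6   22. ]
 [ 678.9 -381.3   22. ]
 [ 559.1 -379.2   22. ]
 [ 558.5 -259.4   22. ]] [ 618.83924148 -319.8658678    22.        ]
[array([577. ,  71.6,  67. ]), array([540.5,  71.7,  67. ])]
clip eye [558.49391     56.45870519  67.        ] reel [551.06702978 -48.38507589  65.        ]
```

Request:
{"method": "servo_tool", "body": {"steps": [[-0.004, 0.005, -0.05, 0.008, -0.03, 0, 0.08], [-0.004, 0.005, -0.06, 0.008, -0.045, 0, 0.08], [0, 0, -0.06, 0.005, -0.048, 0, 0.08], [0, 0, -0.06, 0.003, -0.048, 0, 0.08], [0, 0, -0.06, 0.003, -0.048, 0, 0.08], [0, 0, -0.04, 0.003, -0.04, 0, 0.08], [0, 0, 0, 0, -0.02, 0, 0.08], [0, 0, 0, 0, 0, 0, 0.08]]}}

```text
clock: 19.27
ee_pos: [0.5494, -0.007, 0.2144]
ee_rot: [0.005, 0.731, 0.682, 0.002]
contact_force: [-0.5, 0.5, -0.7]
opening: 0.0801
```

```bash
python3 -c "
from h import *
togo(.5515,-.0495,.1,84)
s=snap('top','t12');crop(s,185,190,265,240,8,'c10');s=snap('side','s12');crop(s,290,265,350,345,7,'c9')"
```

```text
turn [ 0.004  0.01  -0.035] shift [ 0.0021 -0.0425 -0.1144] F [-0.5  0.5 -0.7] op 0.0801 t 19.275 v 0.032
```

View pics/c9.png

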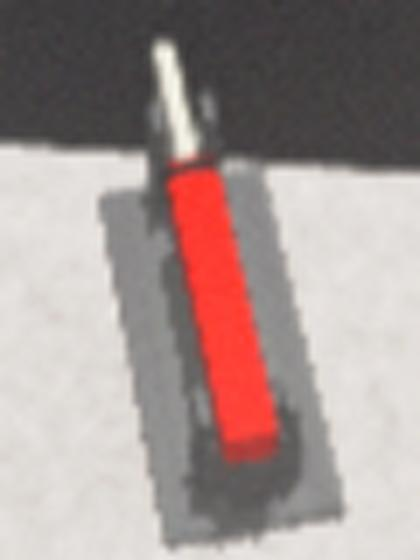

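View pics/c10.png

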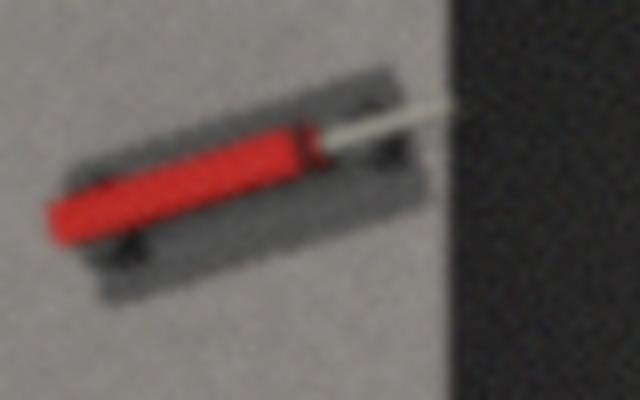

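The pick is back in its rest, matching the first crops. By the top camera, the clip's eye moved 57 mm. Now the reel.

Request:
{"method": "servo_tool", "body": {"steps": [[0.004, 0.01, -0.035, 0.002, -0.04, -0.03, 0.08], [0, 0, 0, 0, 0, -0.04, 0.08], [0, 0, 0, 0, 0, -0.02, 0.08], [0, 0, 0, 0, 0, 0, 0.08], [0, 0, 0, 0, 0, 0, 0.08]]}}

```text
clock: 20.0
ee_pos: [0.5547, -0.0343, 0.1255]
ee_rot: [-0.0, 0.738, 0.675, 0.006]
contact_force: [0.2, 0.6, 1.0]
opening: 0.08
```

```bash
python3 -c "
from h import *
togo(.552,-.0495,.042,84)"
```

```text
turn [-0.008  0.008 -0.016] shift [-0.0027 -0.0152 -0.0835] F [0.2 0.6 1. ] op 0.08 t 20.0 v 0.011
```

Request:
{"method": "servo_tool", "body": {"steps": [[-0.008, 0.008, -0.016, -0.003, -0.014, -0.005, 0.08], [0, 0, 0, 0, 0, 0, 0.08], [0, 0, 0, 0, 0, -0.02, 0.08], [0, 0, 0, 0, 0, 0, 0.08], [0, 0, 0, 0, 0, 0, 0.08]]}}

```text
clock: 20.62
ee_pos: [0.5539, -0.049, 0.1035]
ee_rot: [0.002, 0.744, 0.669, 0.002]
contact_force: [0.7, -0.2, -0.4]
opening: 0.0798
```

```bash
python3 -c "
from h import *
togo(.552,-.0495,.042,84)
s=snap('side','s13');crop(s,265,150,355,225,8,'c9')"
```

```text
turn [0.001 0.006 0.001] shift [-0.0019 -0.0005 -0.0615] F [ 0.7 -0.2 -0.4] op 0.0798 t 20.625 v 0.006
```

View pics/c9.png

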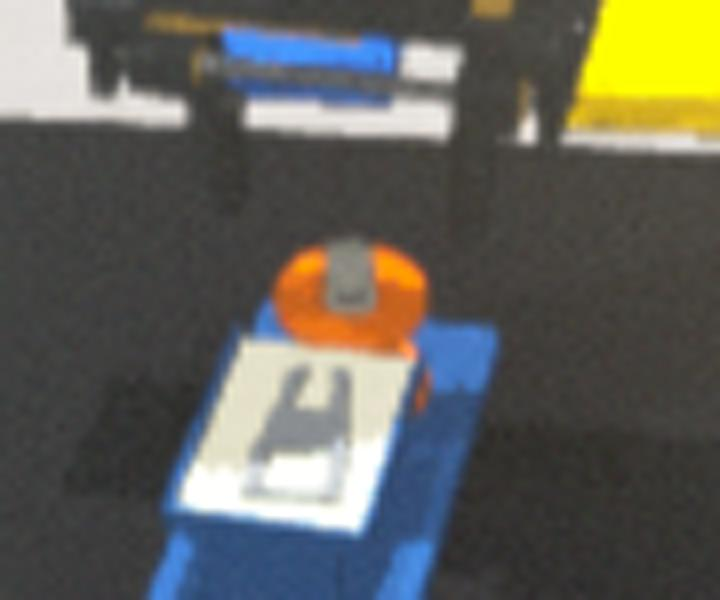

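The clip lies flat, and the fingers straddle the reel evenly: inner edges at 240 and 455, reel centre at 351. Going down.

Request:
{"method": "servo_tool", "body": {"steps": [[0, 0.005, 0, -0.001, 0, -0.02, 0.08], [0, 0, 0, 0, 0, -0.02, 0.08], [0, 0, 0, 0, 0, 0, 0.08], [0, 0, 0, 0, 0, 0, 0.08]]}}

```text
clock: 21.18
ee_pos: [0.5531, -0.0489, 0.0616]
ee_rot: [0.001, 0.744, 0.669, 0.0]
contact_force: [-0.5, -0.3, 0.4]
opening: 0.0796
```

```bash
python3 -c "
from h import *
togo(.5525,-.0495,.042,84)"
```

```text
turn [0.    0.001 0.001] shift [-0.0006 -0.0006 -0.0196] F [-0.5 -0.3  0.4] op 0.0796 t 21.175 v 0.012
```

Request:
{"method": "servo_tool", "body": {"steps": [[0, 0, 0, 0, 0, -0.01, 0.08], [0, 0, 0, 0, 0, -0.009, 0.08], [0, 0, 0, 0, 0, 0, 0.08], [0, 0, 0, 0, 0, 0, 0.08]]}}

```text
clock: 21.68
ee_pos: [0.5536, -0.0489, 0.0419]
ee_rot: [0.001, 0.744, 0.669, 0.001]
contact_force: [-1.0, 1.0, 0.3]
opening: 0.0801
```

Request:
{"method": "servo_tool", "body": {"steps": [[0, 0, 0, 0, 0, 0, 0.065], [0, 0, 0, 0, 0, 0, 0.05], [0, 0, 0, 0, 0, 0, 0.05], [0, 0, 0, 0, 0, 0, 0.05]], "force": 25}}

```text
clock: 22.18
ee_pos: [0.5538, -0.049, 0.0424]
ee_rot: [0.001, 0.744, 0.669, 0.001]
contact_force: [-0.4, -0.1, -0.9]
opening: 0.0589
```

Request:
{"method": "servo_tool", "body": {"steps": [[0, 0, 0, 0, 0, 0.01, 0.05], [0, 0, 0, 0, 0, 0.02, 0.05], [0, 0, 0, 0, 0, 0.02, 0.05], [0, 0, 0, 0, 0, 0.02, 0.05], [0, 0, 0, 0, 0, 0.015, 0.05], [0, 0, 0, 0, 0, 0, 0.05]]}}

```text
clock: 22.92
ee_pos: [0.5533, -0.0491, 0.1323]
ee_rot: [0.001, 0.744, 0.669, 0.001]
contact_force: [0.0, 0.2, -0.8]
opening: 0.0589
```

```bash
python3 -c "
from h import *
togo(.619,-.32,.16,84)
s=snap('side','s14');crop(s,255,130,355,225,6,'c9')"
```

```text
turn [0.001 0.004 0.002] shift [ 0.0657 -0.2709  0.0277] F [ 0.   0.2 -0.8] op 0.0589 t 22.925 v 0.012
```

View pics/c9.png

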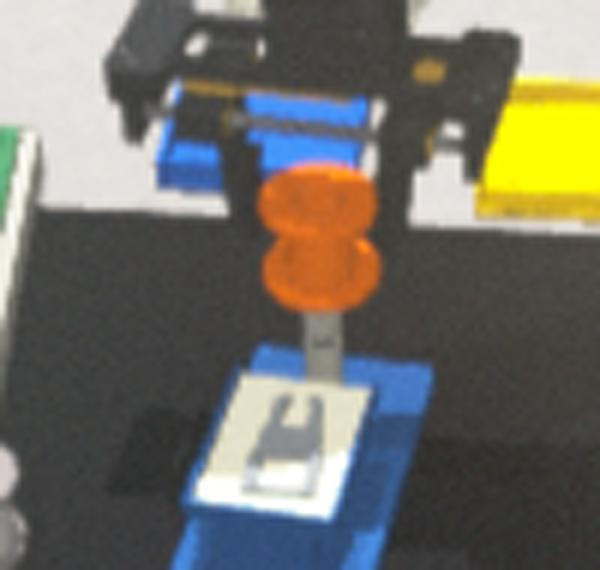

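Request:
{"method": "servo_tool", "body": {"steps": [[0, 0, 0, 0, 0, 0.03, 0.05], [0, 0, 0, 0.01, -0.03, 0.01, 0.05], [0, 0, 0, 0.012, -0.045, 0, 0.05], [0, 0, 0, 0.012, -0.045, 0, 0.05], [0, 0, 0, 0.012, -0.045, 0, 0.05], [0, 0, 0, 0.012, -0.045, 0, 0.05], [0, 0, 0, 0.008, -0.035, 0, 0.05], [0, 0, 0, 0, 0, 0, 0.05]]}}

```text
clock: 23.98
ee_pos: [0.6146, -0.3006, 0.1642]
ee_rot: [-0.005, 0.742, 0.67, -0.004]
contact_force: [-0.2, 0.3, -1.5]
opening: 0.0588
```

```bash
python3 -c "
from h import *
togo(.619,-.32,.1,84)"
```

```text
turn [-0.002 -0.012 -0.003] shift [ 0.0044 -0.0194 -0.0642] F [-0.2  0.3 -1.5] op 0.0588 t 23.975 v 0.044
```

Request:
{"method": "servo_tool", "body": {"steps": [[-0.002, -0.01, 0, 0.004, -0.019, -0.02, 0.05], [0, 0, 0, 0, 0, -0.03, 0.05], [0, 0, 0, 0, 0, 0, 0.05], [0, 0, 0, 0, 0, 0, 0.05]]}}

```text
clock: 24.48
ee_pos: [0.618, -0.3145, 0.1112]
ee_rot: [-0.004, 0.74, 0.672, -0.0]
contact_force: [-0.3, 0.4, -1.4]
opening: 0.0588
```

```bash
python3 -c "
from h import *
togo(.619,-.32,.0324,84)
s=snap('side','s15');crop(s,250,90,350,170,7,'c9')"
```

```text
turn [-0.005 -0.005 -0.008] shift [ 0.001  -0.0055 -0.0788] F [-0.3  0.4 -1.4] op 0.0588 t 24.475 v 0.026
```

View pics/c9.png

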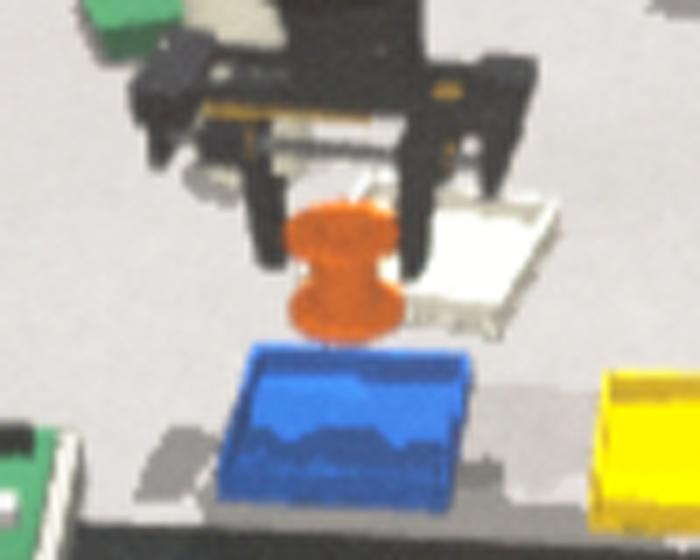

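The reel hangs upright over the tray. Lowering it in stages.

Request:
{"method": "servo_tool", "body": {"steps": [[-0.005, -0.005, -0.008, 0.001, -0.005, -0.02, 0.05], [0, 0, 0, 0, 0, -0.02, 0.05], [0, 0, 0, 0, 0, -0.012, 0.05], [0, 0, 0, 0, 0, 0, 0.05], [0, 0, 0, 0, 0, 0, 0.05]]}}

```text
clock: 25.15
ee_pos: [0.6195, -0.3189, 0.0565]
ee_rot: [0.0, 0.743, 0.669, 0.0]
contact_force: [0.6, -0.6, -0.4]
opening: 0.0594
```

```bash
python3 -c "
from h import *
togo(.619,-.32,.0324,84)"
```

```text
turn [ 0.     0.001 -0.   ] shift [-0.0005 -0.0011 -0.0241] F [ 0.6 -0.6 -0.4] op 0.0594 t 25.15 v 0.006
```

Request:
{"method": "servo_tool", "body": {"steps": [[0, 0, 0, 0, 0, -0.01, 0.05], [0, 0, 0, 0, 0, -0.009, 0.05], [0, 0, 0, 0, 0, 0, 0.05], [0, 0, 0, 0, 0, 0, 0.05]]}}

```text
clock: 25.65
ee_pos: [0.6201, -0.3191, 0.0371]
ee_rot: [0.001, 0.743, 0.669, 0.001]
contact_force: [0.3, 0.9, -0.3]
opening: 0.0592
```

Request:
{"method": "servo_tool", "body": {"steps": [[0, 0, 0, 0, 0, -0.002, 0.05], [0, 0, 0, 0, 0, 0, 0.05], [0, 0, 0, 0, 0, 0, 0.05]]}}

```text
clock: 26.02
ee_pos: [0.6205, -0.3193, 0.0355]
ee_rot: [0.002, 0.743, 0.669, 0.001]
contact_force: [-0.2, 0.7, -1.1]
opening: 0.0592
```

Request:
{"method": "servo_tool", "body": {"steps": [[0, 0, 0, 0, 0, -0.002, 0.05], [0, 0, 0, 0, 0, 0, 0.05], [0, 0, 0, 0, 0, 0, 0.05]]}}

```text
clock: 26.4
ee_pos: [0.6206, -0.3194, 0.0335]
ee_rot: [0.002, 0.743, 0.669, 0.001]
contact_force: [-0.2, -0.8, -2.5]
opening: 0.0588
```

Request:
{"method": "servo_tool", "body": {"steps": [[0, 0, 0, 0, 0, -0.002, 0.05], [0, 0, 0, 0, 0, 0, 0.05], [0, 0, 0, 0, 0, 0, 0.05]]}}

```text
clock: 26.78
ee_pos: [0.6209, -0.3195, 0.0324]
ee_rot: [0.002, 0.743, 0.669, 0.001]
contact_force: [-0.7, 0.4, -1.1]
opening: 0.0593
```

Request:
{"method": "servo_tool", "body": {"steps": [[0, 0, 0, 0, 0, -0.002, 0.05], [0, 0, 0, 0, 0, -0.001, 0.05]]}}

```text
clock: 27.02
ee_pos: [0.6209, -0.3196, 0.0323]
ee_rot: [0.002, 0.743, 0.669, 0.001]
contact_force: [-2.2, 1.3, 5.3]
opening: 0.0592
```

The force rose to 5 N up while the height held at the expected 0.0323, so the reel is on the tray floor. Easing off and opening.

Request:
{"method": "servo_tool", "body": {"steps": [[0, 0, 0, 0, 0, 0, 0.05], [0, 0, 0, 0, 0, 0, 0.063], [0, 0, 0, 0, 0, 0, 0.07], [0, 0, 0, 0, 0, 0, 0.078], [0, 0, 0, 0, 0, 0, 0.08]]}}

```text
clock: 27.65
ee_pos: [0.6213, -0.3196, 0.0319]
ee_rot: [0.003, 0.743, 0.669, 0.001]
contact_force: [-0.5, -0.0, -1.0]
opening: 0.08
```

Request:
{"method": "servo_tool", "body": {"steps": [[0, 0, 0, 0, 0, 0.015, 0.08], [0, 0, 0, 0, 0, 0.03, 0.08], [0, 0, 0, 0, 0, 0.04, 0.08], [0, 0, 0, 0, 0, 0.05, 0.08], [0, 0, 0, -0.03, -0.02, 0.05, 0.08], [0, 0, 0, -0.05, -0.02, 0, 0.08], [0, 0, 0, -0.05, -0.02, 0, 0.08], [0, 0, 0, 0, 0, 0, 0.08]]}}

```text
clock: 28.65
ee_pos: [0.4892, -0.3802, 0.2305]
ee_rot: [0.007, 0.743, 0.67, 0.002]
contact_force: [1.0, 0.0, 0.5]
opening: 0.0796
```

```bash
python3 -c "
from h import *
togo(.619,-.32,.2,84)
s=snap('side','s16');t=snap('top','t16');crop(s,180,80,380,330,3,'c9');crop(t,180,120,460,270,2,'c10')"
```

```text
turn [ 0.008  0.012 -0.001] shift [ 0.1298  0.0602 -0.0305] F [1.  0.  0.5] op 0.0796 t 28.65 v 0.069
```

View pics/s16.png

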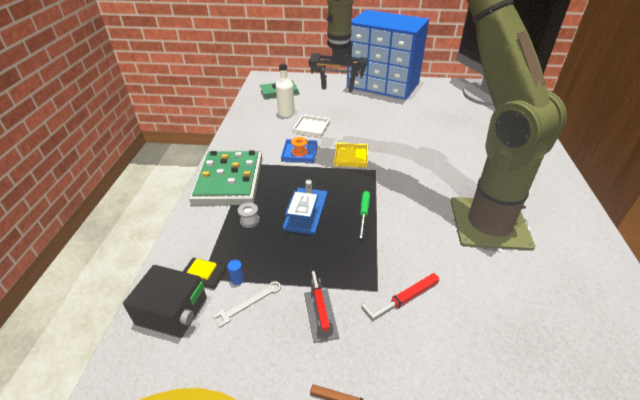

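View pics/t16.png

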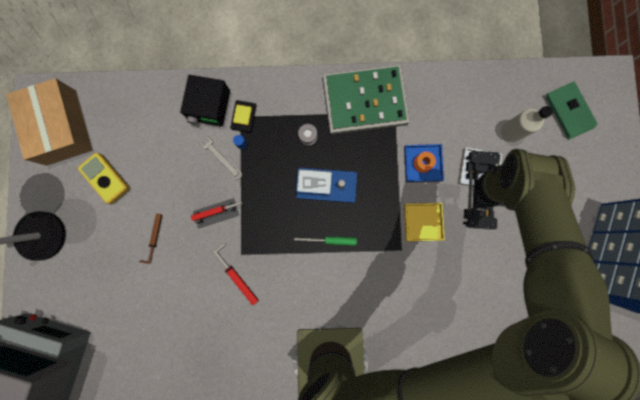

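The reel stands upright in the blue tray (top 424,162; side 299,147). The clip is on the ledge (top 316,183), the pick is in its rest (top 213,212), and everything else is where it was. The arm is clear.

```bash
python3 -c "
from h import *
C=cloud(load('t16')); print('reel top z',np.round([C[162,u,2] for u in(417,432)],3),'clip z',np.round(C[183,316],3))
print(bot.sign_off())"
```

```text
reel top z [0.051 0.056] clip z [0.555 0.03  0.066]
the job is handed in; nothing more can be done
None
```

The job is done and handed in at about 29 s of the 67 s allowed.

- **Clip:** I hooked its eye with the smaller red pick and pulled. It snapped off at about 16 N and slid 57 mm along the ledge. It lies flat there, clear of the reel, and the fingers never touched it.
- **Pick:** It is back in its rest. In both cameras it matches the first pictures.
- **Reel:** I lifted it off the spindle and lowered it into the blue tray until the force rose to 5 N at the expected height. Only then did I open the fingers. It stands upright, with its top at 51–56 mm measured against 55 mm expected.
- **Everything else:** In the last pictures nothing else had moved, and the arm was clear.

**Checks that fell short:**
- The hook was hidden from both cameras while it entered the eye and pulled, so I judged that part by position and force. The clip's new place confirmed it afterwards.
- The tool tilted about 2° under the pull and was corrected. The pick did not slip in the grip.
- The two cameras disagreed by up to about 6 mm in places, within the clearances I had.

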